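# Heft three powder canisters and stack the full one at the bottom

### The arm

A 6-joint arm with a two-finger parallel gripper is mounted at the origin on the work surface. World frame = base frame: x ahead of the robot, y to its left, z up, the work surface at z = 0. Lengths are in mm, angles in degrees, forces in N, time in s.
With the tool pointing down it reaches from about 350 to 850 mm from the base axis. Payload 8.1 kg.
Tool frame: the origin (TCP) lies midway between the tips of the shut fingers; the grasp point (between the pads) lies 19 mm behind it (r.grasp_offset is the distance from the TCP to the grasp point, in mm); z points along the fingers, x is the direction in which the jaws open and shut, and the axes are right-handed (so a half turn about z gives the same grasp; the last joint's range is limited). The gripper opens to 85 mm and grips with 20 to 120 N. Pads are 22 mm wide; open, the fingers measure 114 mm over their backs; the gripper's body (76 mm by 85 mm) begins 54 mm behind the grasp point. The pads swing forward as they close: fully open they stand 13 mm farther back than shut.
Start: joints at [-78.805, 7.471, 85.268, -0, 87.261, -4.893], TCP at [166.295, -576.499, 231.292] pointing down, gripper open.
Joint ranges: [-169.43, 169.43], [-51.17, 129.36], [1.28, 143.12], [-76.62, 256.62], [0, 156.53], [-152.29, 152.29]. Speed limits (degrees/s): [136.94, 136.94, 159.86, 180, 180, 180].

### API

Orientations are given as [roll, pitch, yaw] about the fixed x, y, z axes, in that order (R = Rz(yaw) Ry(pitch) Rx(roll)).
In Python, from bench import r, optics, hand_in gives the robot as it stands.
- The arm moves only by the shell command python3 -m pendant 'ROWS' [FORCE]. ROWS is JSON, a list of rows, each a list of 5 numbers: the opening, from 0 (shut) to 1 (fully open), then the shift along the tool's x, y, z in mm, then the turn about the tool's z in degrees. A call has 1 to 10 rows; each row shifts and turns the commanded pose from where the row before left it, along the tool's axes as they then stand; what a row does not reach is not made up. A row lasts 1/10 s, in which the tool goes at most 50 mm and 8.59 degrees, less where a joint would pass 70% of its speed; a pose out of reach is approached as far as the arm can. A call with a gripper value outside its range is refused whole. The fingers move at their own pace and stop on an object; FORCE is the grip in N (left out, the last holds). Time passes only in rows, so rows that do not move let the fingers close. It gives the time, the measured TCP pose, the force and the opening at its end, in the units of the state.
- r.sense(): the state, without advancing time (a new reading comes with each control period).
- optics.snapshot(name): name is "scene" or "top" or "wrist"; returns (picture, depth): 420x560x3 uint8, blue, green, red; 420x560 float32, mm along the optical axis (not along the pixel's ray), 0 where there is no reading.
- optics.camera_params(name): a dict with "camera_matrix" (3x3 intrinsics, pixels), "eye" and "orientation" of the camera in the world. Camera axes: x right, y down, z forward; pixel columns grow to the right and rows downward; lengths in mm; the calibration is good to about 2 mm. A picture is of the moment at which its call begins: read the wrist's pose just before it. camera_params takes no time and is no camera call; for the wrist camera it gives the pose at the moment of the call.
- hand_in(): hands the job in, once; it reports no verdict.
Trained networks look in the newest picture that a camera, given by its name, has taken for a name from the list of things; names that differ only in an ending like _2 or _b are one class to them, and where a whole thing is asked for, a point or a joint stands for the part that bears it (a point fixed in the world has none). Each returns a list of dicts, best first, with "score" (0 to 1); they miss things now and then, are a little off and sometimes report something else, mostly with a low value. They report only what shows in the picture. A call takes as long as a camera call. They do not tell look-alikes from the thing itself.
- optics.search_frame(camera, query): "at" ([x, y, z] in mm, in world coordinates, good to about 4 mm: the middle of the surface that is visible of it).
The state is a dict: "time": time; "joint_pos": joint angles; "qd": joint speeds; "joint_efforts": joint torques, N m; "tool_pos": TCP position; "tcp_rot": TCP orientation; "ft_force": force on the tool from outside, world axes, zero at the start; "wrist_torque": the same for the moment, N m; "finger_gap": finger opening in mm.
Only numpy, scipy, OpenCV 4.12 (cv2) and the standard library are available. Lean on these libraries where they do the work, as an engineer would, in place of code of your own. Each camera call takes 0.05 s, during which the arm holds its last target. There are 200 camera calls.

### The job

Of the three identical closed canisters on the bench one is full and two are nearly empty: lift them to judge their weight. Set the full one down first, upright and by itself, inside the steel ring on the vibrating platform and let go of it, then stack one of the light ones squarely on top of it. Leave the remaining light canister standing upright on the bench, and do not tip any canister over.

Things in the scene. Friction and masses are not known exactly. Their poses are not given: they have to be found in the camera images.
- canister_1_center (a point): One of three identical closed round canisters: white plastic, paper band, flat grey lid, standing upright on the bench; 54 mm diameter, 64 mm tall. The point is its centre, 32 mm above its underside; z is its upright axis. One of the three is full and weighs 0.60 to 0.71 kg, the other two are nearly empty and weigh 0.20 to 0.24 kg; which is the full one changes from start to start and cannot be seen. Rigid, lid does not come off.
- canister_2_center (a point): Another of the three identical closed round canisters: white plastic, paper band, flat grey lid, standing upright on the bench; 54 mm diameter, 64 mm tall. The point is its centre, 32 mm above its underside; z is its upright axis. One of the three is full and weighs 0.60 to 0.71 kg, the other two are nearly empty and weigh 0.20 to 0.24 kg; which is the full one changes from start to start and cannot be seen. Rigid, lid does not come off.
- canister_3_center (a point): The last of the three identical closed round canisters: white plastic, paper band, flat grey lid, standing upright on the bench; 54 mm diameter, 64 mm tall. The point is its centre, 32 mm above its underside; z is its upright axis. One of the three is full and weighs 0.60 to 0.71 kg, the other two are nearly empty and weigh 0.20 to 0.24 kg; which is the full one changes from start to start and cannot be seen. Rigid, lid does not come off.
- platform_seat (a point): Seat of the vibrating platform, a fixed cream housing (160 x 150 mm) with a white top plate 190 x 180 mm, its top 75 mm above the bench. The point is the centre of the seat, on the top plate's surface; z is up. The seat is encircled by a low steel ring, 6 mm high, 84 mm inner and 100 mm outer diameter. A canister on the seat has its centre 32 mm above this point, one stacked on it 96 mm above.
There are look-alikes about, which are no part of the job. What is shaped like the part that bears canister_1_center but red or turquoise is not meant.

How it is judged:
By the outcome, as a careful person would: the job done as asked, in the order asked, and still so for the second after the job is handed in, with the robot touching nothing.
It also fails if it takes over 72 s, if anything falls off the work surface, if the arm or the gripper's body presses on something with over 40 N, if the wrist force passes 120 N, or if a joint passes its speed limit or range.

## Working session

There is one attempt and no reset: what is moved stays moved. The work goes in short steps, Python scripts to look and compute and a shell command to move; the robot and the scene stay as the last step left them, time stands still between calls to the robot, and variables do not carry over. Pictures are saved under pics/ and viewed, about 8 in all and at most 12, crops included, and the job is handed in when it is done.

```bash
mkdir -p pics; ls; python3 - <<'E'
from bench import r,optics
import cv2,json
s=r.sense();print({k:s[k] for k in('time','tool_pos','tcp_rot','ft_force','finger_gap')})
for c in('top','scene'):
    p,d=optics.snapshot(c);cv2.imwrite(f'pics/{c}1.png',p)
    for q in('canister_1_center','platform_seat'):
        for o in optics.search_frame(c,q):print(c,q,o)
    k=optics.camera_params(c);print(k)
E
```

```text
pics
{'time': 0.0, 'tool_pos': array([ 166.18273269, -575.94479786,  230.2132893 ]), 'tcp_rot': array([-1.79990848e+02,  1.08580451e-01, -7.39122261e+01]), 'ft_force': array([-0.14260685, -0.32250956,  0.35357882]), 'finger_gap': 85.224013898584}
top canister_1_center {'at': [496.6, -38.8, 63.1], 'score': 0.82}
top canister_1_center {'at': [458.0, -142.1, 68.2], 'score': 0.82}
top canister_1_center {'at': [452.7, 63.3, 65.5], 'score': 0.67}
top platform_seat {'at': [524.3, 230.5, 75.8], 'score': 0.63}
{'camera_matrix': array([[503.03139686,   0.        , 281.39045212],
       [  0.        , 503.03139686, 209.28621711],
       [  0.        ,   0.        ,   1.        ]]), 'eye': array([ 384.15071488,  -55.61838926, 1183.5379305 ]), 'orientation': array([-171.72811122,    1.71306416,  -90.49779666])}
scene canister_1_center {'at': [474.3, -135.9, 59.8], 'score': 0.81}
scene canister_1_center {'at': [509.6, -31.1, 62.6], 'score': 0.79}
scene platform_seat {'at': [538.3, 236.5, 75.5], 'score': 0.58}
{'camera_matrix': array([[434.28250387,   0.        , 276.44841565],
       [  0.        , 434.28250387, 215.05678966],
       [  0.        ,   0.        ,   1.        ]]), 'eye': array([927.96974576, 163.04450108, 794.38257558]), 'orientation': array([-149.08978138,    0.23039113,  115.54005158])}
```

View pics/top1.png

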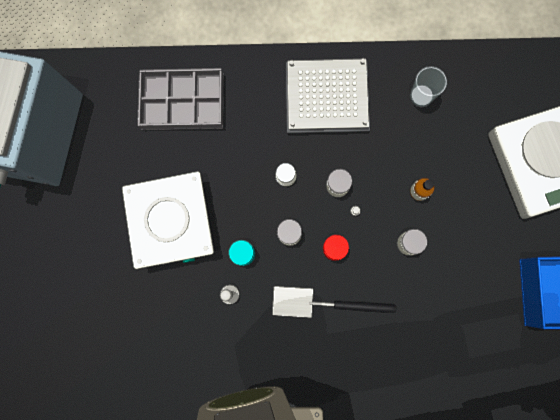

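View pics/scene1.png

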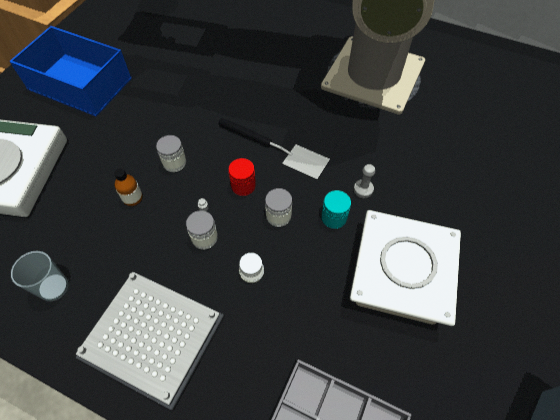

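Top view: grey-lidded canisters are at pixels (340,181), (289,232) and (412,241). Possible mistakes are the red one (336,247), the turquoise one (241,252), the white cap (286,174), the bottle (422,189) and the small post (229,294). I choose the three grey-lidded ones. The platform ring is at (167,220).

```bash
cat > h.py <<'E'
import numpy as np,cv2
from bench import r,optics
from scipy.spatial.transform import Rotation as R
def rot(a): return R.from_euler('xyz',a,degrees=True).as_matrix()
def cloud(c):
    k=optics.camera_params(c);p,d=optics.snapshot(c);K=k['camera_matrix']
    v,u=np.mgrid[:420,:560];X=np.stack([(u-K[0,2])/K[0,0]*d,(v-K[1,2])/K[1,1]*d,d],-1)
    W=X@rot(k['orientation']).T+k['eye'];W[d==0]=np.nan
    return p,d,W
def lid(W,x,y,z0,z1,rad=40):
    m=(W[...,2]>z0)&(W[...,2]<z1)&(np.hypot(W[...,0]-x,W[...,1]-y)<rad)
    q=W[m]
    if len(q)<20:return None
    c,rr=cv2.minEnclosingCircle(q[:,:2].astype(np.float32))
    return q.mean(0).round(1),np.round(c,1),round(rr,1),len(q),np.median(q[:,2]).round(1)
E
python3 - <<'E'
from h import *
for c in('top','scene'):
    p,d,W=cloud(c)
    if c=='top':
        cv2.imwrite('pics/crop1.png',cv2.resize(p[150:310,110:450],None,fx=2.3,fy=2.3))
        for u,v in((340,181),(289,232),(412,241),(336,247),(167,220),(286,174),(229,294),(422,189),(355,211)):print(u,v,W[v,u].round(0))
    for x,y in((497,-39),(458,-142),(453,63)): print(c,lid(W,x,y,58,72))
    # ring: bright pixels above plate
    m=(W[...,2]>78.5)&(W[...,2]<90)&(np.hypot(W[...,0]-525,W[...,1]-232)<65)
    q=W[m][:,:2];print(c,'ring',q.mean(0),cv2.minEnclosingCircle(q.astype(np.float32)),len(q),np.nanmedian(W[m][:,2]))
    m=(W[...,2]>70)&(W[...,2]<90)&(np.hypot(W[...,0]-525,W[...,1]-232)<150)
    print('plate',cv2.minAreaRect(W[m][:,:2].astype(np.float32)),np.median(W[m][:,2]))
E
```

```text
340 181 [ 610. -157.   64.]
289 232 [496. -40.  62.]
412 241 [ 472. -312.   65.]
336 247 [ 461. -144.   66.]
167 220 [525. 233.  74.]
286 174 [633. -34.  44.]
229 294 [361.  91.  84.]
422 189 [ 587. -337.   75.]
355 211 [ 547. -193.   26.]
top (array([496.9, -40.3,  64.3]), array([497.3, -40.1]), 26.8, 449, np.float64(64.3))
top (array([ 461. , -144. ,   64.1]), array([ 461.2, -144.2]), 26.9, 456, np.float64(64.2))
top (array([451.5,  68.1,  64.1]), array([451.8,  68.3]), 26.9, 455, np.float64(64.0))
top ring [525.04855218 232.03036923] ((524.3564453125, 232.60992431640625), 64.63883972167969) 560 80.7267568790021
plate ((526.4262084960938, 233.05723571777344), (190.2027130126953, 180.40257263183594), 10.413528442382812) 75.36778173037658
scene (array([501.6, -39.9,  63.7]), array([500.5, -40.8]), 28.1, 500, np.float64(63.8))
scene (array([ 465.6, -143.6,   63.7]), array([ 463.3, -143.9]), 28.2, 444, np.float64(63.7))
scene (array([456.2,  68.2,  63.6]), array([454.7,  67.5]), 27.2, 509, np.float64(63.7))
scene ring [530.51162825 233.53180474] ((528.3146362304688, 229.50828552246094), 53.79414749145508) 701 80.78350567931818
plate ((529.7127075195312, 232.739990234375), (191.2916259765625, 179.726806640625), 10.51996898651123) 74.81747784535452
```

View pics/crop1.png

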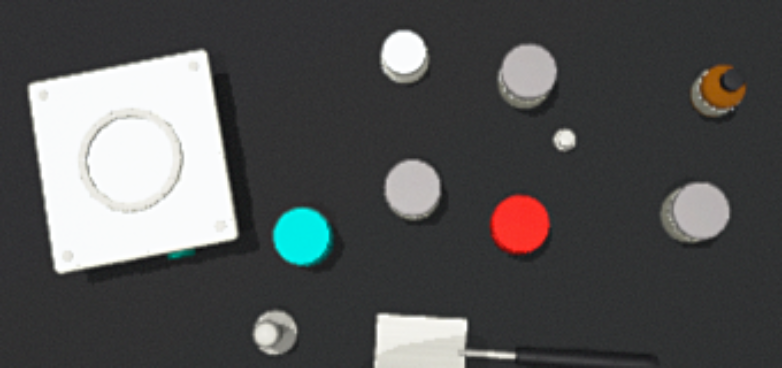

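The crop confirms three grey-lidded canisters, with the red and turquoise ones clearly different. I'll refine the positions and compute the move to the rightmost one (C).

```bash
cat >> h.py <<'E'
def go(x,y,z=None):
    s=r.sense();p=s['tool_pos'];D=np.array([x-p[0],y-p[1],(z if z is not None else p[2])-p[2]])
    print('t',round(s['time'],1),'tcp',p.round(1),'rot',s['tcp_rot'].round(1),'gap',round(s['finger_gap'],1),'F',s['ft_force'].round(1),'shift',(rot(s['tcp_rot']).T@D).round(1))
E
python3 - <<'E'
from h import *
for c in('top','scene'):
    p,d,W=cloud(c)
    for x,y in((610,-157),(472,-312),(497,-40)): print(c,lid(W,x,y,58,72))
go(473,-312,130);go(473,-312,26)
E
```

```text
top (array([ 610.4, -155.8,   64.1]), array([ 610.9, -155.2]), 27.3, 440, np.float64(64.1))
top (array([ 471.6, -317. ,   64.1]), array([ 472.2, -317.6]), 27.0, 466, np.float64(64.1))
top (array([497.1, -40.4,  64.2]), array([497.2, -40.2]), 26.7, 450, np.float64(64.2))
scene (array([ 614.9, -155.2,   63.7]), array([ 613.4, -155.9]), 27.8, 549, np.float64(63.8))
scene (array([ 476.4, -316.4,   63.6]), array([ 474.3, -317.4]), 28.1, 400, np.float64(63.7))
scene (array([501.7, -39.9,  63.6]), array([499.7, -40.1]), 27.7, 499, np.float64(63.7))
t 0.5 tcp [ 166.3 -576.5  231.3] rot [-180.     0.   -73.9] gap 85.1 F [-0.7  0.4 -0.1] shift [-169.1 -368.   101.3]
t 0.5 tcp [ 166.3 -576.5  231.3] rot [-180.     0.   -73.9] gap 85.1 F [-0.7  0.4 -0.1] shift [-169.1 -368.   205.3]
```

```bash
python3 -m pendant '[[1,-16.4,-36.7,8],[1,-16.4,-36.7,8],[1,-16.4,-36.7,8],[1,-16.4,-36.7,8],[1,-16.4,-36.7,8],[1,-16.4,-36.7,8],[1,-16.4,-36.7,8],[1,-16.4,-36.7,8],[1,-16.4,-36.7,8],[1,-16.4,-36.7,8]]' 50
```

```text
invalid input at $[0]: expected 5 numbers
```

```bash
python3 -m pendant '[[1,-16.4,-36.7,8,0],[1,-16.4,-36.7,8,0],[1,-16.4,-36.7,8,0],[1,-16.4,-36.7,8,0],[1,-16.4,-36.7,8,0],[1,-16.4,-36.7,8,0],[1,-16.4,-36.7,8,0],[1,-16.4,-36.7,8,0],[1,-16.4,-36.7,8,0],[1,-16.4,-36.7,8,0]]' 50; python3 -c "
from h import *
go(473,-317,26)"
```

```text
time: 1.5
tool_pos: [474.7, -316.1, 151.2]
tcp_rot: [-180.0, -0.0, -73.9]
ft_force: [0.7, -2.2, 0.1]
finger_gap: 85.3
t 1.5 tcp [ 474.7 -316.1  151.2] rot [-180.    -0.   -73.9] gap 85.3 F [ 0.7 -2.2  0.1] shift [  0.4   1.9 125.2]
```

```bash
python3 - <<'E'
from h import *
p,d,W=cloud('wrist');print(lid(W,473,-317,57,72));go(473,-317,26);cv2.imwrite('pics/w1.png',p)
print(optics.camera_params('wrist'))
E
```

```text
(array([ 475.5, -316.4,   63.9]), array([ 474.3, -316.9]), 27.0, 3174, np.float64(64.0))
t 1.6 tcp [ 478.  -311.4  149.7] rot [-179.9    0.2  -73.8] gap 85.7 F [-0.6  4.2 -1. ] shift [  4.3   6.7 123.7]
{'camera_matrix': array([[290.97166415,   0.        , 282.62334348],
       [  0.        , 290.97166415, 211.18505705],
       [  0.        ,   0.        ,   1.        ]]), 'eye': array([ 546.11442019, -291.41134261,  292.4346126 ]), 'orientation': array([ 1.64053505e+02,  1.45789297e-01, -7.36976537e+01])}
```

View pics/w1.png

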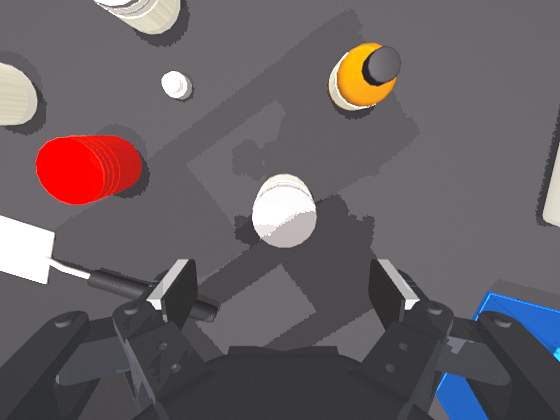

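The picture shows the canister under the gripper at pixel (284,210), centred between the jaws. The arm was still swaying, so I descend and let it settle.

```bash
python3 -m pendant '[[1,0,0,0,0],[1,0,0,25,0],[1,0,0,30,0],[1,0,0,30,0],[1,0,0,25,0],[1,0,0,15,0],[1,0,0,0,0],[1,0,0,0,0],[1,0,0,0,0]]' 50; python3 -c "
from h import *
go(473.5,-317,26)"
```

```text
time: 2.45
tool_pos: [474.5, -318.4, 28.2]
tcp_rot: [-179.9, -0.1, -73.9]
ft_force: [0.6, 0.3, 0.3]
finger_gap: 85.3
t 2.5 tcp [ 474.5 -318.4   28.2] rot [-1.799e+02 -1.000e-01 -7.390e+01] gap 85.3 F [0.6 0.3 0.3] shift [-1.6  0.6  2.2]
```

```bash
python3 -m pendant '[[1,-1,0,5,0],[0.4,0,0,0,0],[0.3,0,0,0,0],[0.3,0,0,0,0],[0.3,0,0,0,0],[0.3,0,0,0,0],[0.3,0,0,0,0],[0.3,0,0,0,0]]' 60
```

```text
time: 3.25
tool_pos: [473.7, -316.6, 21.9]
tcp_rot: [-180.0, -0.1, -73.9]
ft_force: [0.2, 0.3, 5.2]
finger_gap: 52.7
```

```bash
python3 -m pendant '[[0.3,0,0,0,0],[0.3,0,0,0,0],[0.3,0,0,-10,0],[0.3,0,0,-20,0],[0.3,0,0,-20,0],[0.3,0,0,-10,0],[0.3,0,0,0,0],[0.3,0,0,0,0],[0.3,0,0,0,0],[0.3,0,0,0,0]]'; python3 -c "
from h import *
go(526,233,110)"; python3 -m pendant '[[0.3,0,0,0,0]]'
```

```text
time: 4.25
tool_pos: [472.5, -315.7, 80.0]
tcp_rot: [179.9, 0.1, -73.9]
ft_force: [-0.7, -0.2, -2.2]
finger_gap: 53.0
t 4.2 tcp [ 472.5 -315.7   80. ] rot [ 1.799e+02  1.000e-01 -7.390e+01] gap 53.0 F [-0.7 -0.2 -2.2] shift [-512.4 -203.5  -29.4]
time: 4.35
tool_pos: [472.7, -315.9, 80.4]
tcp_rot: [180.0, 0.1, -73.9]
ft_force: [0.8, -0.1, -2.1]
finger_gap: 52.9
```

C weighs about 2.1 N, so it is light. I put it back down and go to B.

```bash
python3 -m pendant '[[0.3,0,0,15,0],[0.3,0,0,20,0],[0.3,0,0,15,0],[0.3,0,0,7,0],[0.3,0,0,3,0],[0.3,0,0,0,0],[0.3,0,0,0,0],[0.6,0,0,0,0],[1,0,0,0,0],[1,0,0,0,0]]'
```

```text
time: 5.35
tool_pos: [473.5, -316.5, 21.4]
tcp_rot: [-180.0, -0.0, -73.9]
ft_force: [0.5, -0.0, -1.0]
finger_gap: 79.2
```

```bash
python3 -m pendant '[[1,0,0,0,0],[1,0,0,-10,0],[1,0,0,-25,0],[1,0,0,-35,0],[1,0,0,-35,0],[1,0,0,-20,0],[1,0,0,0,0]]';python3 - <<'E'
from h import *
go(611.5,-155.5,26)
E
```

```text
time: 6.05
tool_pos: [475.4, -318.1, 151.6]
tcp_rot: [-179.7, -0.4, -73.9]
ft_force: [1.1, -0.1, 1.0]
finger_gap: 85.4
t 6.0 tcp [ 475.4 -318.1  151.6] rot [-179.7   -0.4  -73.9] gap 85.4 F [ 1.1 -0.1  1. ] shift [-119.3 -175.2  125.6]
```

```bash
python3 -m pendant '[[1,-10,-15,0,0],[1,-20,-30,0,0],[1,-27,-41,0,0],[1,-27,-41,0,0],[1,-20,-30,0,0],[1,-10,-15,0,0],[1,-2.6,-5.3,0,0],[1,0,0,25,0],[1,0,0,35,0],[1,0,0,20,0]]'; python3 - <<'E'
from h import *
go(611.5,-155.5,22)
E
```

```text
time: 7.05
tool_pos: [608.9, -156.0, 63.1]
tcp_rot: [179.8, 0.1, -74.0]
ft_force: [-0.1, 0.1, -1.1]
finger_gap: 85.4
t 7.0 tcp [ 608.9 -156.    63.1] rot [ 1.798e+02  1.000e-01 -7.400e+01] gap 85.4 F [-0.1  0.1 -1.1] shift [ 0.3 -2.8 41.1]
```

```bash
python3 -m pendant '[[1,0,0,20,0],[1,0,0,15,0],[1,0,0,10,0],[1,0,0,0,0],[1,0,0,0,0]]'; python3 - <<'E'
from h import *
go(611.5,-155.5,22)
E
```

```text
time: 7.55
tool_pos: [611.5, -155.6, 21.9]
tcp_rot: [-180.0, -0.0, -73.9]
ft_force: [-0.4, 0.1, -0.1]
finger_gap: 85.6
t 7.5 tcp [ 611.5 -155.6   21.9] rot [-180.    -0.   -73.9] gap 85.6 F [-0.4  0.1 -0.1] shift [-0.1  0.  -0.1]
```

```bash
python3 -m pendant '[[0.4,0,0,0,0],[0.3,0,0,0,0],[0.3,0,0,0,0],[0.3,0,0,0,0],[0.3,0,0,0,0],[0.3,0,0,0,0],[0.3,0,0,0,0],[0.3,0,0,0,0],[0.3,0,0,0,0]]' 60
```

```text
time: 8.45
tool_pos: [612.5, -155.6, 23.0]
tcp_rot: [-179.9, -0.1, -73.9]
ft_force: [-0.7, -0.7, 6.2]
finger_gap: 53.6
```

```bash
python3 -m pendant '[[0.3,0,0,-10,0],[0.3,0,0,-20,0],[0.3,0,0,-20,0],[0.3,0,0,-10,0],[0.3,0,0,0,0],[0.3,0,0,0,0],[0.3,0,0,0,0],[0.3,0,0,0,0],[0.3,0,0,0,0]]';  python3 -m pendant '[[0.3,0,0,0,0]]'; python3 -c "
from h import *
go(525.5,232.7,180)"
```

```text
time: 9.35
tool_pos: [610.7, -154.9, 80.3]
tcp_rot: [179.9, 0.1, -73.9]
ft_force: [0.1, 0.1, -6.7]
finger_gap: 53.0
time: 9.45
tool_pos: [611.0, -155.0, 80.8]
tcp_rot: [180.0, 0.0, -73.9]
ft_force: [0.6, -0.2, -6.6]
finger_gap: 53.4
t 9.4 tcp [ 611.  -155.    80.8] rot [180.    0.  -73.9] gap 53.4 F [ 0.6 -0.2 -6.6] shift [-396.3  -25.2  -99.1]
```

B weighs about 6.7 N, so it is the full one. I carry it to the seat.

```bash
python3 -m pendant '[[0.3,-10,-1,-20,0],[0.3,-20,-1,-25,0],[0.3,-30,-2,-20,0],[0.3,-40,-3,-5,0],[0.3,-45,-3,0,0],[0.3,-45,-3,0,0],[0.3,-45,-3,0,0],[0.3,-45,-3,0,0],[0.3,-40,-3,0,0],[0.3,-30,-2,0,0]]';  python3 -m pendant '[[0.3,-20,-2,0,0],[0.3,-15,-1,0,0],[0.3,-8,0,0,0],[0.3,-3,0,0,0],[0.3,0,0,0,0],[0.3,0,0,0,0],[0.3,0,0,0,0],[0.3,0,0,0,0]]'; python3 -c "
from h import *
p,d,W=cloud('wrist');cv2.imwrite('pics/w2.png',p)
go(527.5,233,98)
m=(W[...,2]>70)&(W[...,2]<78)&(np.hypot(W[...,0]-525,W[...,1]-232)<150)
print('plate',cv2.minAreaRect(W[m][:,:2].astype(np.float32)),np.median(W[m][:,2]))"
```

```text
time: 10.45
tool_pos: [536.4, 190.4, 151.4]
tcp_rot: [-180.0, 0.0, -73.8]
ft_force: [0.7, -0.3, -5.3]
finger_gap: 53.2
time: 11.25
tool_pos: [527.7, 232.2, 151.3]
tcp_rot: [-180.0, -0.0, -74.0]
ft_force: [0.9, 0.3, -6.4]
finger_gap: 53.0
t 11.3 tcp [527.6 232.4 151.3] rot [-180.   -0.  -74.] gap 53.8 F [-0.6  0.4 -6.5] shift [-0.7 -0.1 53.3]
plate ((534.8758544921875, 235.79360961914062), (177.4796600341797, 179.06585693359375), 10.504939079284668) 74.9797092235342
```

View pics/w2.png

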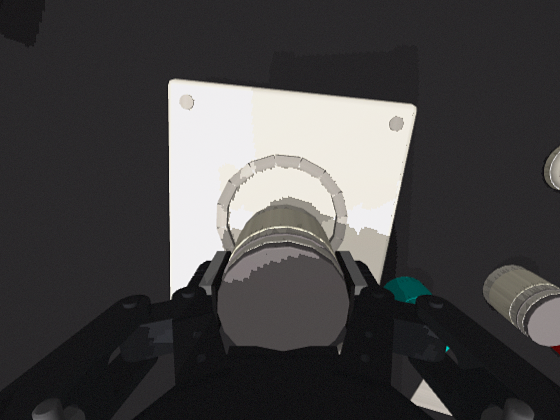

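Ring visible at (282,210) above the held canister. I'll fit its circle in the wrist view and see where the held lid sits.

```bash
python3 - <<'E'
from h import *
from scipy.optimize import least_squares
for c in('wrist','top'):
    p,d,W=cloud(c)
    m=(W[...,2]>79)&(W[...,2]<83)&(abs(np.hypot(W[...,0]-527,W[...,1]-233)-46)<10)
    q=W[m][:,:2]
    f=least_squares(lambda a:np.hypot(*(q-a).T)-46,[527,233],loss='soft_l1');print(c,'ring',f.x,len(q),np.abs(f.fun).mean())
    m=(W[...,2]>187)&(W[...,2]<197)&(np.hypot(W[...,0]-527,W[...,1]-233)<32);q=W[m]
    if len(q)>50:print(c,'lid',lid(W,527,233,187,197,32), q[:,0].min(),q[:,0].max())
go(527.5,233,98)
E
```

```text
wrist ring [529.24300455 234.37643863] 2729 2.0523895184990915
wrist lid (array([532.8, 234.4, 192.1]), array([531.6, 234.3]), 30.9, 12265, np.float64(192.2)) 506.00479698370896 555.9298537548061
top ring [527.42499907 232.14989233] 155 2.3903577265645137
top lid (array([511.4, 219.4, 192. ]), array([511.6, 218. ]), 15.4, 89, np.float64(192.0)) 500.4990928502507 522.7005717898255
t 11.4 tcp [527.6 232.6 151.3] rot [-180.     0.   -73.9] gap 53.5 F [ 0.2  0.7 -6.1] shift [-0.4 -0.1 53.3]
```

```bash
python3 -m pendant '[[0.3,0,0,15,0],[0.3,0,0,15,0],[0.3,0,0,12,0],[0.3,0,0,5,0],[0.3,0,0,3,0],[0.3,0,0,1,0],[0.3,0,0,1,0],[0.3,0,0,1,0],[0.3,0,0,0,0],[0.3,0,0,0,0]]'
```

```text
time: 12.4
tool_pos: [527.7, 233.0, 98.7]
tcp_rot: [-180.0, 0.0, -73.9]
ft_force: [-0.5, 0.1, -6.3]
finger_gap: 53.4
```

```bash
python3 -m pendant '[[0.3,0,0,0.5,0],[0.3,0,0,0.5,0],[0.3,0,0,0.5,0],[0.3,0,0,0,0]]'
```

```text
time: 12.8
tool_pos: [527.7, 233.0, 98.0]
tcp_rot: [-180.0, 0.0, -73.9]
ft_force: [-4.4, -1.5, 4.5]
finger_gap: 53.4
```

Contact: the force went from −6.3 to +4.5 N. Release and retreat, then look.

```bash
python3 -m pendant '[[0.3,0,0,-0.5,0],[0.6,0,0,0,0],[1,0,0,0,0],[1,0,0,0,0],[1,0,0,0,0],[1,0,0,-10,0],[1,0,0,-25,0],[1,0,0,-35,0],[1,0,0,-35,0],[1,0,0,-25,0]]'; python3 -m pendant '[[1,20,5,0,0],[1,30,8,0,0],[1,40,8,0,0],[1,50,8,0,0],[1,50,8,0,0],[1,40,8,0,0],[1,30,8,0,0],[1,10,4,0,0],[1,0,0,0,0],[1,0,0,0,0]]';python3 - <<'E'
from h import *
for c,x in(('top',527),('scene',530)):
    p,d,W=cloud(c)
    print(c,lid(W,x,233,133,146,45),lid(W,497,-40,58,72),lid(W,472,-317,58,72))
go(498.5,-40.3,22)
E
```

```text
time: 13.8
tool_pos: [528.3, 233.2, 231.1]
tcp_rot: [-179.8, 0.0, -73.9]
ft_force: [-0.3, 0.6, -0.6]
finger_gap: 85.1
time: 14.8
tool_pos: [547.4, -40.2, 227.7]
tcp_rot: [-180.0, 0.0, -73.9]
ft_force: [-0.4, -0.0, -0.1]
finger_gap: 85.2
top (array([526. , 232.2, 139.2]), array([526.3, 232.5]), 27.2, 511, np.float64(139.2)) (array([497. , -40.4,  64. ]), array([497.2, -40.3]), 26.8, 450, np.float64(64.1)) (array([ 471.3, -315.6,   64.2]), array([ 471.8, -315.8]), 27.2, 472, np.float64(64.1))
scene (array([530.9, 232.4, 138.6]), array([529.2, 232.3]), 27.7, 757, np.float64(138.6)) (array([501.7, -39.7,  63.6]), array([499.8, -39.6]), 28.5, 507, np.float64(63.7)) (array([ 475.6, -315. ,   63.6]), array([ 475.3, -316.1]), 28.0, 400, np.float64(63.7))
t 14.9 tcp [547.4 -39.6 227.5] rot [-180.     0.   -73.8] gap 85.3 F [-0.8  0.1 -0.1] shift [-12.9  47.2 205.5]
```

The full canister stands upright in the ring (lid at z 139, within about 2 mm of the ring centre). Now A.

```bash
python3 -m pendant '[[1,-5,12,10,0],[1,-8,20,30,0],[1,0,15,40,0],[1,0,0,40,0],[1,0,0,35,0],[1,0,0,25,0],[1,0,0,15,0],[1,0,0,10,0],[1,0,0,0,0],[1,0,0,0,0]]'; python3 - <<'E'
from h import *
go(498.6,-39.8,22)
E
```

```text
time: 15.9
tool_pos: [499.2, -41.2, 23.1]
tcp_rot: [-180.0, -0.0, -73.9]
ft_force: [0.6, 0.6, 1.0]
finger_gap: 85.6
t 15.9 tcp [499.2 -41.2  23.1] rot [-180.    -0.   -73.9] gap 85.6 F [0.6 0.6 1. ] shift [-1.5  0.2  1.1]
```

```bash
python3 -m pendant '[[1,-1,0,1,0],[0.4,0,0,0,0],[0.3,0,0,0,0],[0.3,0,0,0,0],[0.3,0,0,0,0],[0.3,0,0,0,0],[0.3,0,0,0,0],[0.3,0,0,0,0],[0.3,0,0,0,0],[0.3,0,0,0,0]]' 60;python3 -m pendant '[[0.3,0,0,-10,0],[0.3,0,0,-20,0],[0.3,0,0,-20,0],[0.3,0,0,-10,0],[0.3,0,0,0,0],[0.3,0,0,0,0],[0.3,0,0,0,0],[0.3,0,0,0,0],[0.3,0,0,0,0]]'; python3 -c "
from h import *
go(527.7,233,220)"
```

```text
time: 16.9
tool_pos: [498.9, -40.7, 22.2]
tcp_rot: [-179.9, -0.0, -73.9]
ft_force: [-2.2, 0.5, 6.5]
finger_gap: 51.8
time: 17.8
tool_pos: [497.7, -40.5, 80.4]
tcp_rot: [179.9, 0.0, -73.9]
ft_force: [-0.2, 0.2, -1.7]
finger_gap: 52.3
t 17.8 tcp [497.7 -40.5  80.4] rot [179.9   0.  -73.9] gap 52.3 F [-0.2  0.2 -1.7] shift [-254.6 -104.4 -139.5]
```

Light (about 2 N), as expected. Raise, then travel.

```bash
python3 -m pendant '[[0.3,0,0,-15,0],[0.3,0,0,-30,0],[0.3,0,0,-40,0],[0.3,-10,-4,-25,0],[0.3,-25,-10,-15,0],[0.3,-35,-15,0,0],[0.3,-40,-17,0,0],[0.3,-40,-17,0,0],[0.3,-35,-15,0,0],[0.3,-30,-12,0,0]]';python3 -m pendant '[[0.3,-20,-8,0,0],[0.3,-12,-4,0,0],[0.3,-6,-2,0,0],[0.3,-2,0,0,0],[0.3,0,0,0,0],[0.3,0,0,0,0],[0.3,0,0,0,0],[0.3,0,0,0,0]]'; python3 -c "
from h import *
go(527.7,233,163)
p,d,W=cloud('wrist');cv2.imwrite('pics/w3.png',p)
print(lid(W,527,233,133,145,40));print(lid(W,527,233,239,253,32))
go(527.7,233,163)"
```

```text
time: 18.8
tool_pos: [525.3, 193.1, 207.6]
tcp_rot: [-179.9, 0.0, -73.9]
ft_force: [0.6, -0.5, -2.1]
finger_gap: 52.6
time: 19.6
tool_pos: [527.6, 232.6, 206.3]
tcp_rot: [180.0, -0.0, -74.0]
ft_force: [0.3, -0.5, -1.6]
finger_gap: 52.6
t 19.6 tcp [527.6 232.6 206.3] rot [180.  -0. -74.] gap 52.6 F [ 0.3 -0.5 -1.6] shift [-0.4 -0.2 43.3]
(array([545.4, 238.9, 138.8]), array([530.9, 234.5]), 26.6, 1073, np.float64(138.9))
(array([533.7, 234.9, 247.7]), array([532.8, 234.8]), 30.4, 12647, np.float64(248.0))
t 19.6 tcp [527.7 232.7 206.4] rot [-180.    -0.   -73.9] gap 52.2 F [-0.8  0.2 -1.1] shift [-0.3 -0.1 43.4]
```

View pics/w3.png

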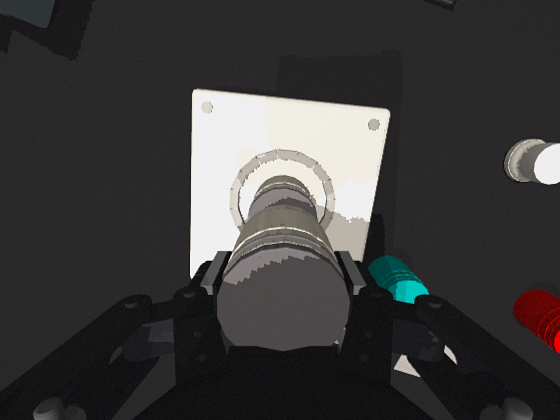

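Held canister is directly above the placed one (both centred on column ≈283). A quick check of the fore-aft alignment from the far edges of both lids:

```bash
python3 - <<'E'
from h import *
p,d,W=cloud('wrist');a=np.radians(-73.9);v=-np.array([np.sin(a),-np.cos(a)]);u=np.array([np.cos(a),np.sin(a)])
t=np.array([527.7,233])
for z0,z1 in((136,142),(245,251)):
    m=(W[...,2]>z0)&(W[...,2]<z1)&(np.hypot(W[...,0]-527,W[...,1]-233)<36);q=W[m][:,:2]-t
    e=[];
    for s in np.arange(-14,15,2):
        k=abs(q@u-s)<1
        if k.sum()>3:e.append(np.percentile((q[k]@v),98)-np.sqrt(27**2-s*s))
    print(z0,np.round(e,1),'fore',np.median(e))
    w=q[(q@v)>14]@u; print('lateral',np.percentile(w,1),np.percentile(w,99),w.mean())
E
```

```text
136 [1.6 1.5 1.2 1.6 1.2 0.9 1.  1.  1.2 1.1 0.8 0.7 0.7 0.9 0.8] fore 1.0313073331603064
lateral -21.600128243404384 20.292818444562762 -0.5786766690215942
245 [0.8 0.7 0.9 1.  0.7 0.7 0.7 1.  0.9 0.6 0.7 0.8 0.9 0.7 0.6] fore 0.7323678470964836
lateral -21.648672088554882 21.26023303353334 -0.23326619551258898
```

Aligned to within 0.5 mm. Lower.

```bash
python3 -m pendant '[[0.3,0,0,10,0],[0.3,0,0,12,0],[0.3,0,0,10,0],[0.3,0,0,5,0],[0.3,0,0,3,0],[0.3,0,0,1,0],[0.3,0,0,1,0],[0.3,0,0,0,0],[0.3,0,0,0,0]]';python3 -m pendant '[[0.3,0,0,0.5,0],[0.3,0,0,0.5,0],[0.3,0,0,0,0]]'
```

```text
time: 20.6
tool_pos: [527.8, 233.3, 164.8]
tcp_rot: [-180.0, 0.0, -73.9]
ft_force: [-0.1, 0.3, -1.5]
finger_gap: 52.7
time: 20.9
tool_pos: [527.6, 233.2, 163.3]
tcp_rot: [-180.0, 0.0, -73.9]
ft_force: [0.6, 0.7, -2.4]
finger_gap: 52.2
```

```bash
python3 -m pendant '[[0.3,0,0,0.5,0],[0.3,0,0,0.5,0],[0.3,0,0,0,0]]';
```

```text
time: 21.2
tool_pos: [527.5, 233.1, 162.2]
tcp_rot: [180.0, -0.0, -73.9]
ft_force: [-0.2, -0.9, -1.7]
finger_gap: 52.2
```

```bash
python3 -m pendant '[[0.3,0,0,0.5,0],[0.3,0,0,0,0],[0.3,0,0,0,0]]';
```

```text
time: 21.5
tool_pos: [527.5, 233.2, 161.8]
tcp_rot: [180.0, 0.0, -73.9]
ft_force: [-0.2, 0.8, -1.7]
finger_gap: 52.8
```

```bash
python3 -m pendant '[[0.3,0,0,0.4,0],[0.3,0,0,0,0],[0.3,0,0,0,0]]';
```

```text
time: 21.8
tool_pos: [527.6, 233.2, 161.4]
tcp_rot: [180.0, 0.0, -73.9]
ft_force: [0.6, -0.2, -1.9]
finger_gap: 52.2
```

```bash
python3 -m pendant '[[0.3,0,0,0.4,0],[0.3,0,0,0,0],[0.3,0,0,0,0]]';python3 -c "
from h import *
p,d,W=cloud('wrist');print(lid(W,527,233,195,213,24))"
```

```text
time: 22.1
tool_pos: [527.7, 233.2, 161.3]
tcp_rot: [-180.0, 0.0, -73.9]
ft_force: [-0.9, 0.6, 0.8]
finger_gap: 52.3
(array([530. , 233.9, 203. ]), array([527., 233.]), 24.0, 8809, np.float64(203.0))
```

Contact (force now +0.8 N, lid at z 203 = 75+128). Release, retreat and check.

```bash
python3 -m pendant '[[0.45,0,0,0,0],[0.6,0,0,0,0],[0.8,0,0,0,0],[1,0,0,0,0],[1,0,0,0,0],[1,0,0,-5,0],[1,0,0,-15,0],[1,0,0,-25,0],[1,0,0,-35,0],[1,0,0,-30,0]]'; python3 -m pendant '[[1,20,15,0,0],[1,30,20,0,0],[1,35,20,0,0],[1,40,20,0,0],[1,40,20,0,0],[1,30,15,0,0],[1,20,10,0,0],[1,5,3,0,0],[1,0,0,0,0],[1,0,0,0,0]]';python3 - <<'E'
from h import *
for c,x in(('top',527),('scene',530)):
    p,d,W=cloud(c)
    print(c,lid(W,x,233,195,211,45),lid(W,472,-317,58,72)); cv2.imwrite(f'pics/{c}9.png',p)
print(r.sense()['ft_force'],r.sense()['tool_pos'])
E
```

```text
time: 23.15
tool_pos: [527.8, 233.3, 274.1]
tcp_rot: [-179.9, 0.0, -73.9]
ft_force: [0.4, -0.3, 0.9]
finger_gap: 85.3
time: 24.15
tool_pos: [470.6, -11.5, 271.7]
tcp_rot: [-179.9, 0.0, -73.9]
ft_force: [0.5, -0.5, 0.0]
finger_gap: 85.6
top (array([525.9, 232.3, 203.1]), array([526.4, 233.3]), 27.3, 577, np.float64(203.1)) (array([ 471.3, -315.7,   64.1]), array([ 471.9, -316. ]), 27.2, 468, np.float64(64.0))
scene (array([531.5, 232.7, 202.4]), array([529.5, 232.6]), 27.4, 893, np.float64(202.7)) (array([ 476. , -314.7,   63.7]), array([ 475.1, -318.4]), 29.0, 404, np.float64(63.8))
[ 0.28365372 -0.31016028 -0.55649034] [470.55936766 -11.25633388 271.21811177]
```

View pics/scene9.png

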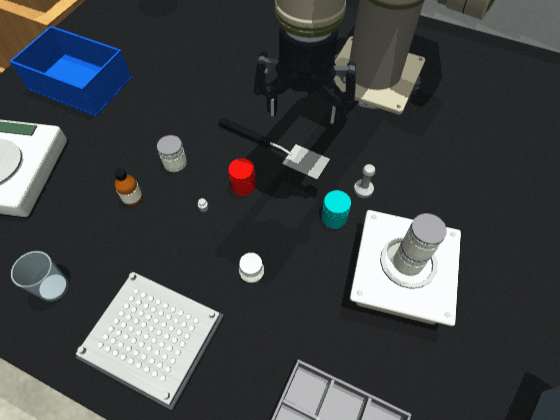

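The stack stands upright inside the ring at (415,250), the third canister stands on the bench at (172,153), and the arm is clear.

```bash
python3 -c "
from bench import hand_in
print(hand_in())"
```

```text
the job is handed in; nothing more can be done
None
```

The job is done and handed in at about 24 s on the robot's clock, against the 72 s limit. The full canister stands in the ring with a light one squarely on top.

- **Weighing:** I lifted all three. They read about 2.1 N, 6.7 N (the full one) and 1.7–2.0 N. I set the first light one back on the bench before carrying the full one.
- **Placing:** The full canister went into the steel ring first, alone, and was released there. The third one weighed, a light one, was then stacked on top.
- **Last checks:** The top-camera lid centres of the two stacked canisters agree within 1 mm, with lids at z 139 and 203, the expected heights. The stack is within about 2 mm of the ring centre. The remaining light canister is upright on the bench, and the open gripper is well clear.
- **Disagreement:** The top and scene cameras differed by about 3 mm in x throughout. The offset was the same for every object, so it did not affect how the canisters line up with each other.

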